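# Index the portioning carousel and latch it

### The arm

A 6-joint arm with a two-finger parallel gripper is mounted at the origin on a cart in front of the work surface, level with it; the furniture and walls round the work are solid. World frame = base frame: x ahead of the robot, y to its left, z up, the work surface at z = 0. Lengths are in m, angles in rad, forces in N, time in s.
With the tool pointing down it reaches from about 0.35 to 0.975 m from the base axis. Payload 4.9 kg.
Tool frame: the origin (TCP) lies at the very end of the fingers, on their centre line; the grasp point (between the pads) lies 19 mm behind it; z points along the fingers, y is the line along which they close (so a half turn about z gives the same grasp; the last joint's range is limited). The gripper opens to 85 mm and grips with 20 to 120 N. Pads are 22 mm wide; open, the fingers measure 114 mm over their backs; the gripper's body (76 mm by 85 mm) begins 54 mm behind the grasp point. The pads swing forward as they close: fully open they stand 13 mm farther back than shut.
Start: joints at [1.089, 0.053, 1.613, -0, 1.476, -0.119], TCP at [0.222, 0.584, 0.231] pointing down, gripper open.
Joint ranges: [-3.01, 3.01], [-1.01, 2.22], [0.06, 2.58], [-1.02, 4.17], [0.09, 2.62], [-3.14, 3.14]. Speed limits (rad/s): [2.57, 2.57, 3.14, 3.14, 3.14, 3.14].

### API

Orientations are given as a unit quaternion [w, x, y, z].
In Python, from plant import manip gives the robot as it stands.
- The arm moves only by the tool send_rows, never from a script. Its argument "increments" is a list of rows, each an object of numbers: "claw": the closure, from -1 (fully open) to 1 (shut); "dx", "dy", "dz": the shift along the tool's x, y, z in units of 0.5 m (1.0 is 0.5 m); "yaw": the turn about the tool's z in units of 1.5 rad (1.0 is 1.5 rad). A call has 1 to 20 rows; each row is the pose to reach, as a shift and turn from the pose commanded when the call began, along the tool's axes at that moment; what a row does not reach only later rows make up. A row lasts 1/8 s, in which the tool goes at most 62.5 mm and 10.7 degrees, less where a joint would pass 70% of its speed; a pose out of reach is approached as far as the arm can. A call with a number of a shift or a turn outside -1 to 1 is refused whole. A call with a gripper value outside its range is refused whole. The fingers move at their own pace and stop on an object; the grip force is fixed at half the most. Time passes only in rows, so rows that repeat a pose let the fingers close. It gives the time, the measured TCP pose, the force, the opening and the grip force at its end, in the units of the state.
- manip.state(): the state, without advancing time (a new reading comes with each control period).
- manip.grab_frame(name): name is "scene" or "top" or "wrist"; returns the picture (384x512x3 uint8, red, green, blue); there is no depth.
- manip.camera_params(name): a dict with "camera_matrix" (3x3 intrinsics, pixels), "extrinsics" (4x4, takes a point from world to camera coordinates); the wrist camera has in their place "tool_from_camera" (4x4, takes a point from camera to tool coordinates, whose origin is the TCP and whose axes are the flange's). Camera axes: x right, y down, z forward; pixel columns grow to the right and rows downward; lengths in m; the calibration is good to about 2 mm. A picture is of the moment at which its call begins: read the wrist's pose just before it. camera_params takes no time and is no camera call.
- manip.job_done(): hands the job in; it is judged then, once.
The state is a dict: "time": time; "joint_pos": joint angles; "joint_vel": joint speeds; "joint_efforts": joint torques, N m; "tool_pos": TCP position; "tool_rot": TCP orientation; "contact_force": force on the tool from outside, world axes, zero at the start; "ft_torque": the same for the moment, N m; "gripper_width": opening from 0.0 (shut) to 1.0 (fully open); "grasp_force": force on a finger pad.
Only numpy, scipy, OpenCV 4.12 (cv2) and the standard library are available. Lean on these libraries where they do the work, as an engineer would, in place of code of your own. Each camera call takes 0.05 s, during which the arm holds its last target. There are 200 camera calls.

### The job

The tall steel mould on the portioning carousel is the next dish to be filled. Swing the latch open, turn the carousel by a hand post until the mould stands right under the funnel and the carousel has clicked into its detent, then swing the latch closed so that its tooth drops fully home in the slot of the disc. Keep all three dishes upright in their nests and do not push the things round the station about.

Things in the scene. Friction and masses are not known exactly. Their poses are not given: they have to be found in the camera images.
- station: fixed steel base plate with a column at the back that holds a funnel (mouth 153 mm across, 253 mm up; spout's tip 128 mm up) and a round carousel disc (300 mm across, its top 50 mm above the worktop). Origin: on the carousel's vertical axis, at worktop height; +x from the axis to funnel and column (away from the robot), +y left, z up; latch on the -y side
- carousel (a joint): angle of the disc about its vertical axis, rad, 0 at the start, growing counter-clockwise from above, without end; a spring roller centres it at every quarter turn (0, +-pi/2, ..) once within about 0.12 rad; 5 N at a post turns it. Four wire-ring nests 74 mm from the axis, at 0, 90, 180, 270 degrees from station +x at joint 0
- post_1 (a point): middle of the black grip of a hand post: upright round bar standing on the disc 125 mm from the axis, grip 20 mm thick, from 73 to 116 mm above the worktop; this point is 100 mm above it. At joint 0 this post is 45 degrees to the left of station +x
- post_2 (a point): like post_1, 90 degrees further counter-clockwise (near left at joint 0)
- post_3 (a point): like post_1, 180 degrees further (near right at joint 0)
- post_4 (a point): like post_1, 270 degrees further (far right at joint 0)
- latch (a joint): angle of the latch, rad: 0 closed, its tooth 10 mm deep in a slot of the disc, which locks the carousel; 1.25 fully open. Past about 0.4 it falls open by itself, below that it falls closed; with no slot under it the tooth rests on top of the disc at about 0.25
- latch_hinge (a point): middle of the latch's hinge axis, which lies along station x, 178 mm from the carousel's axis on the station's -y side, 62 mm above the worktop
- latch_bar (a point): middle of the latch's bail handle: a round black bar 13 mm thick and 56 mm long, parallel to the hinge and 60 mm from it, on two side wires 72 mm apart. Closed, the bar stands straight above the hinge (122 mm above the worktop); open, it lies outwards (station -y) and 81 mm above the worktop
- fill_point (a point): point on the plane of the disc's top straight below the funnel's spout, 74 mm from the carousel's axis along station +x
- mould: the tall plain steel mould, a straight open cup 65 mm across and 58 mm high, loose in the left or the right nest of the carousel at the start. Origin: centre of its underside
- ramekin_a: low white ramekin, 69 mm across, 34 mm high, loose in the nest under the funnel at the start. Origin: centre of its underside
- ramekin_b: low terracotta ramekin, 69 mm across, 34 mm high, loose in the right or the left nest at the start, across from the mould. Origin: centre of its underside
- lemon: lemon lying on the worktop, behind to the right; leave it. Origin: middle of its underside
- garlic: garlic bulb on the worktop, at the right; leave it. Origin: middle of its underside
- tin_tuna: low plain tin, 86 mm across, 40 mm high, behind to the right; leave it. Origin: centre of its underside
Not all that is in view belongs to the job. Leave any red or yellow look-alike of the ramekin_a alone.

How it is judged:
By the outcome, as a careful person would: the job done as asked, in the order asked, and still so for the second after the job is handed in, with the robot touching nothing.
It also fails if it takes over 64 s, if anything falls off the work surface, if the arm or the gripper's body presses on something with over 40 N, if the wrist force passes 120 N, or if a joint passes its speed limit or range.

## Working session

There is one attempt and no reset: what is moved stays moved. The work goes in short steps, Python scripts to look and compute and a tool call to move; the robot and the scene stay as the last step left them, time stands still between calls to the robot, and variables do not carry over. Pictures are saved under pics/ and viewed, at most 10 in all, crops included, and the job is handed in when it is done.

Besides the shell and the picture viewer there is one more tool, called after ">>>" as name([rows], argument=value, ...), one row to a line, values as JSON. send_rows: Moves the arm, as the interface text tells. Shifts and turns lie within -1 to 1; 1 stands for 0.5 m of shift or 1.5 rad of turn. Its arguments: {"type":"object","properties":{"increments":{"type":"array","items":{"type":"object","properties":{"claw":{"type":"number"},"dx":{"type":"number"},"dy":{"type":"number"},"dz":{"type":"number"},"yaw":{"type":"number"}}}}},"required":["increments"]}

```bash
ls; mkdir -p pics
python3 - <<'E'
from plant import manip
import cv2,numpy as np
for n in("scene","top"):
    im=manip.grab_frame(n); cv2.imwrite(f"pics/{n}0.png",im[:,:,::-1])
    p=manip.camera_params(n); print(n,np.round(p["camera_matrix"],1).tolist(),np.round(p["extrinsics"],4).tolist())
s=manip.state(); print({k:np.round(v,3).tolist() for k,v in s.items()})
print(manip.camera_params("wrist"))
E
```

```text
pics
scene [[397.0, 0.0, 254.0], [0.0, 397.0, 190.1], [0.0, 0.0, 1.0]] [[0.707, -0.7072, -0.0077, -0.4524], [-0.5578, -0.5508, -0.6208, 0.365], [0.4348, 0.4432, -0.7839, 0.865], [0.0, 0.0, 0.0, 1.0]]
top [[491.5, 0.0, 264.7], [0.0, 491.5, 190.6], [0.0, 0.0, 1.0]] [[-0.4641, -0.8858, 0.0043, 0.2216], [-0.8538, 0.446, -0.2684, 0.5677], [0.2358, -0.1282, -0.9633, 1.4477], [0.0, 0.0, 0.0, 1.0]]
{'time': 0.1, 'joint_pos': [1.089, 0.053, 1.614, 0.0, 1.476, -0.119], 'joint_vel': [0.001, -0.001, -0.002, 0.0, 0.002, -0.001], 'joint_efforts': [0.001, -39.49, -37.136, -0.0, 0.004, -0.0], 'tool_pos': [0.222, 0.584, 0.23], 'tool_rot': [-0.0, 0.18, 0.984, -0.001], 'contact_force': [0.45, -0.779, 0.469], 'ft_torque': [0.028, -0.017, 0.01], 'grasp_force': 0.0, 'gripper_width': 0.999}
{'camera_matrix': array([[315.02242298,   0.        , 254.61488608],
       [  0.        , 315.02242298, 193.57280949],
       [  0.        ,   0.        ,   1.        ]]), 'tool_from_camera': array([[-3.41668505e-04, -9.53929972e-01, -3.00029153e-01,
         7.57671369e-02],
       [ 9.99999551e-01, -5.91089870e-04,  7.40561337e-04,
         6.53922070e-04],
       [-8.83787848e-04, -3.00028765e-01,  9.53929745e-01,
        -1.40724870e-01],
       [ 0.00000000e+00,  0.00000000e+00,  0.00000000e+00,
         1.00000000e+00]])}
```

View pics/top0.png

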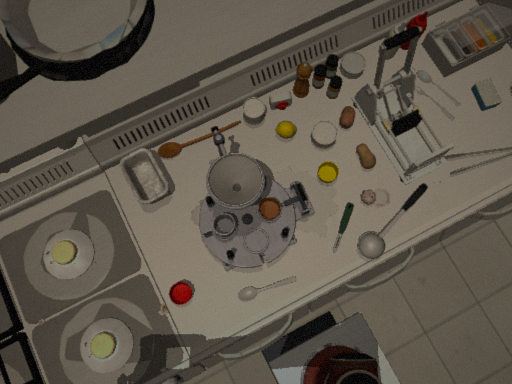

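View pics/scene0.png

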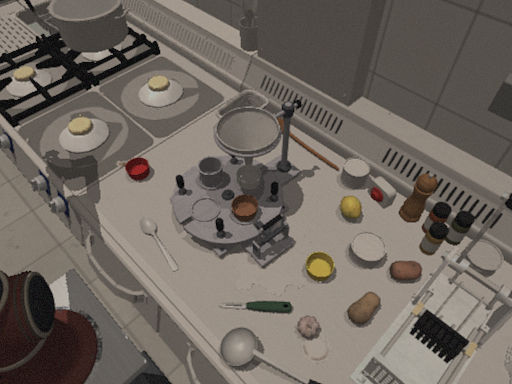

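The top view shows the mould in the left nest at about (224,223) and the terracotta ramekin in the right nest at (270,208). The funnel is at (237,180) and the latch at (300,200), so the carousel must turn by -90°. Next I measure the posts and the latch bar.

```bash
cat > h.py <<'E'
import cv2,numpy as np
from plant import manip
def ray(n,px):
    p=manip.camera_params(n);K=p["camera_matrix"];E=p["extrinsics"]
    d=E[:3,:3].T@np.linalg.inv(K)@np.array([px[0],px[1],1.]);return -E[:3,:3].T@E[:3,3],d
def plane(n,px,z):
    o,d=ray(n,px);return o+d*(z-o[2])/d[2]
def proj(n,P):
    p=manip.camera_params(n);c=p["extrinsics"]@np.r_[P,1];u=p["camera_matrix"]@c[:3];return u[:2]/u[2]
E
python3 - <<'E'
from h import *
for n,(x0,x1,y0,y1) in {"top":(190,330,120,275),"scene":(165,300,90,265)}.items():
    im=cv2.imread(f"pics/{n}0.png")
    m=(im.max(2)<45).astype(np.uint8); mm=np.zeros_like(m); mm[y0:y1,x0:x1]=m[y0:y1,x0:x1]
    k,l,st,c=cv2.connectedComponentsWithStats(mm)
    for i in range(1,k):
        if st[i,4]>12: print(n,c[i].round(1),st[i],plane(n,c[i],.1)[:2].round(4))
a=cv2.imread("pics/top0.png")[120:275,190:330]; b=cv2.imread("pics/scene0.png")[90:265,165:300]
A=cv2.resize(a,(400,443),interpolation=2);B=cv2.resize(b,(400,519),interpolation=2)
C=np.zeros((519,800,3),np.uint8);C[:443,:400]=A;C[:,400:]=B;cv2.imwrite("pics/c1.png",C)
E
```

```text
top [214.4 128.7] [212 127   7   5  22] [ 0.8538 -0.0172]
top [219.3 141.8] [214 137  10  10  36] [ 0.8069 -0.0114]
top [265.2 182.6] [264 176   3  14  19] [ 0.6218 -0.077 ]
top [299.8 194.4] [291 183  16  27 180] [ 0.5398 -0.1532]
top [209.7 201.3] [206 197   9  10  60] [0.6475 0.0996]
top [259.1 201. ] [254 197  10   9  40] [ 0.5788 -0.0336]
top [287.4 202.6] [284 200   8   6  18] [ 0.5346 -0.1074]
top [235.  219.1] [231 214   7  13  30] [0.5625 0.0565]
top [247.1 218.5] [242 214  11  10  84] [0.5474 0.0236]
top [216.7 221.5] [214 216   9  13  34] [0.5816 0.1084]
top [284.8 232.2] [282 228   7  10  53] [ 0.4582 -0.0573]
top [208.1 233.3] [205 232   7   4  13] [0.5612 0.1471]
top [230.2 254.3] [227 250   7   9  48] [0.4746 0.1167]
scene [297.  102.7] [293 100   7   8  30] [0.9311 0.101 ]
scene [287.9 112.7] [282 107  12  12  77] [0.8765 0.09  ]
scene [288.2 164.8] [286 162   5   6  16] [ 0.7185 -0.0533]
scene [282.8 169.9] [278 168  12   4  23] [ 0.6948 -0.0552]
scene [179.7 181.5] [176 175   8  14  77] [0.4749 0.1098]
scene [273.8 190.6] [270 182   8  20 109] [ 0.6262 -0.0865]
scene [229.7 197.1] [224 193  10   7  16] [ 0.5323 -0.0212]
scene [271.3 222.5] [262 214  21  18 107] [ 0.5505 -0.1496]
scene [219.7 225.9] [216 218   9  19  94] [ 0.4561 -0.0681]
scene [279.3 231.5] [272 227  13  10  17] [ 0.5452 -0.1807]
scene [265.3 241.5] [260 238  12   8  21] [ 0.5019 -0.1763]
```

View pics/c1.png

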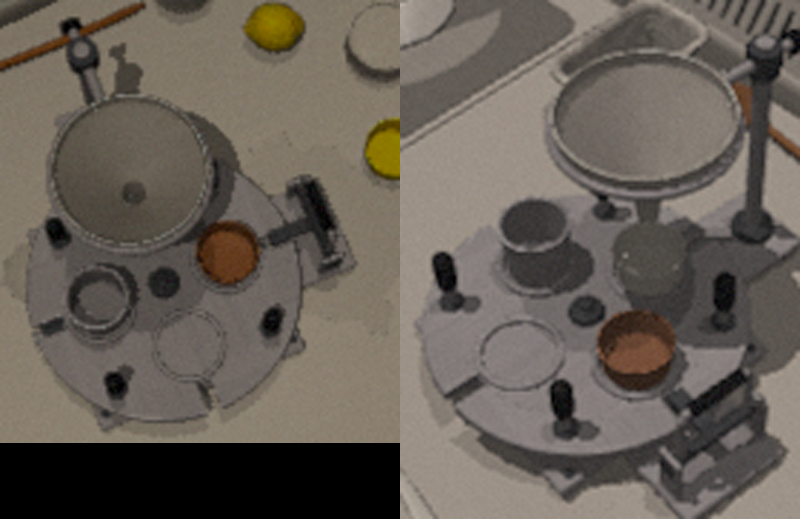

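Clear view: the posts are black and the latch is closed on the right, with its bar at top (300,194) and scene (271,222). I'll fit the station pose to the post detections in both views.

```bash
cat >> h.py <<'E'
def st(c,p):  # station -> world
    a=c[2];return np.array([c[0]+np.cos(a)*p[0]-np.sin(a)*p[1],c[1]+np.sin(a)*p[0]+np.cos(a)*p[1],p[2]])
def tool(p,dyaw=None):  # world point -> rows' units from current tool pose
    from scipy.spatial.transform import Rotation as R
    s=manip.state();w,x,y,z=s["tool_rot"];r=R.from_quat([x,y,z,w])
    return r.inv().apply(np.array(p)-s["tool_pos"])/.5
E
python3 - <<'E'
from h import *
from scipy.optimize import least_squares
O=[("top",1,209.7,201.3),("top",2,230.2,254.3),("top",3,284.8,232.2),("scene",2,179.7,181.5),("scene",3,219.7,225.9),("scene",4,273.8,190.6)]
def f(c):
    r=[]
    for n,i,u,v in O:
        a=np.pi/4+(i-1)*np.pi/2; r+=list(proj(n,st(c,[.125*np.cos(a),.125*np.sin(a),.097]))-[u,v])
    r+=list(proj("top",st(c,[0,-.178,.122]))-[299.8,194.4])
    return r
s=least_squares(f,[.551,.016,-.1],loss="soft_l1");print(s.x,np.round(f(s.x),1))
c=s.x;np.save("c.npy",c)
print("bar",st(c,[0,-.178,.122]),proj("scene",st(c,[0,-.178,.122])),"(seen 271,222)")
for w in ([.42,.1,.25],[.42,-.16,.25],st(c,[-.005,-.178,.21])): print(w,tool(w).round(3))
s=manip.state();w,x,y,z=s["tool_rot"]
print("tool y ang",np.degrees(np.arctan2(1-2*(x*x+z*z),2*(x*y-w*z))),"want",90+np.degrees(c[2]))
E
```

```text
[ 0.55393786  0.01828708 -0.1012495 ] [ 0.3 -1.1  0.5 -0.2  1.2 -0.  -1.1 -0.3 -1.6 -1.4 -0.5 -2.4  2.8 -1.6]
bar [ 0.53594623 -0.15880131  0.122     ] [270.17260843 223.23351231] (seen 271,222)
[0.42, 0.1, 0.25] [-0.714 -0.764 -0.038]
[0.42, -0.16, 0.25] [-0.899 -1.25  -0.038]
[ 0.53097184 -0.15829593  0.21      ] [-1.105 -1.168  0.042]
tool y ang 69.21515503391073 want 84.19883115560583
```

>>> send_rows([
  {"dx":-0.2,"dy":-0.2,"dz":-0.038,"yaw":-0.05,"claw":-1},
  {"dx":-0.4,"dy":-0.4,"dz":-0.04,"yaw":-0.1,"claw":-1},
  {"dx":-0.55,"dy":-0.6,"dz":-0.04,"yaw":-0.175,"claw":-1},
  {"dx":-0.714,"dy":-0.764,"dz":-0.04,"yaw":-0.175,"claw":-1},
  {"dx":-0.714,"dy":-0.764,"dz":-0.04,"yaw":-0.175,"claw":-1},
  {"dx":-0.714,"dy":-0.764,"dz":-0.04,"yaw":-0.175,"claw":-1},
  {"dx":-0.714,"dy":-0.764,"dz":-0.04,"yaw":-0.175,"claw":-1},
  {"dx":-0.714,"dy":-0.764,"dz":-0.04,"yaw":-0.175,"claw":-1},
  {"dx":-0.714,"dy":-0.764,"dz":-0.04,"yaw":-0.175,"claw":-1},
  {"dx":-0.714,"dy":-0.764,"dz":-0.04,"yaw":-0.175,"claw":-1},
  {"dx":-0.714,"dy":-0.764,"dz":-0.04,"yaw":-0.175,"claw":-1},
])

```text
time: 1.48
tool_pos: [0.4196, 0.101, 0.2509]
tool_rot: [-0.0, 0.05, 0.999, 0.0]
contact_force: [-0.2, 0.1, -0.0]
gripper_width: 1.002
grasp_force: 0.0
```

Run:
```python
from h import *
s=manip.state();print(s["time"],s["tool_pos"],s["tool_rot"])
c=np.load("c.npy")
for w in ([.42,-.16,.25],st(c,[-.005,-.178,.24])): print(w,tool(w).round(3))
```

```text
1.475 [0.41958507 0.10101874 0.25092033] [-4.37573880e-04  4.98918043e-02  9.98754518e-01  1.69863102e-04]
[0.42, -0.16, 0.25] [-0.053 -0.519  0.002]
[ 0.53097184 -0.15829593  0.24      ] [-0.273 -0.494  0.021]
```

>>> send_rows([
  {"dx":-0.01,"dy":-0.125,"claw":0},
  {"dx":-0.02,"dy":-0.25,"claw":0},
  {"dx":-0.03,"dy":-0.375,"claw":0},
  {"dx":-0.053,"dy":-0.5,"claw":0},
  {"dx":-0.15,"dy":-0.5,"claw":0},
  {"dx":-0.25,"dy":-0.495,"dz":0.02,"claw":0},
  {"dx":-0.273,"dy":-0.494,"dz":0.021,"claw":0},
  {"dx":-0.273,"dy":-0.494,"dz":0.021,"claw":0},
])

```text
invalid input
```

```bash
cat >> h.py <<'E'
def wproj(P,s):
    from scipy.spatial.transform import Rotation as R
    p=manip.camera_params("wrist");w,x,y,z=s["tool_rot"]
    q=R.from_quat([x,y,z,w]).inv().apply(np.array(P)-s["tool_pos"])
    T=p["tool_from_camera"];c=T[:3,:3].T@(q-T[:3,3]);u=p["camera_matrix"]@c;return u[:2]/u[2]
def wplane(px,zz,s):
    from scipy.spatial.transform import Rotation as R
    p=manip.camera_params("wrist");w,x,y,z=s["tool_rot"];r=R.from_quat([x,y,z,w]);T=p["tool_from_camera"]
    o=s["tool_pos"]+r.apply(T[:3,3]);d=r.apply(T[:3,:3]@np.linalg.inv(p["camera_matrix"])@np.array([px[0],px[1],1.]))
    return o+d*(zz-o[2])/d[2]
E
python3 - <<'E'
from h import *
s=manip.state();print(s["time"],s["tool_pos"],s["gripper_width"]);im=manip.grab_frame("wrist")[:,:,::-1].copy()
c=np.load("c.npy");print(wproj(st(c,[0,-.178,.122]),s),wproj(s["tool_pos"],s))
m=(im.max(2)<45).astype(np.uint8)
k,l,S,C=cv2.connectedComponentsWithStats(m)
for i in range(1,k):
    if S[i,4]>60: print(C[i].round(1),S[i],wplane(C[i],.122,s).round(4))
cv2.imwrite("pics/w1.png",im)
E
```

```text
1.475 [0.41958507 0.10101874 0.25092033] 1.0015335255580229
[ 12.58495608 317.39257347] [253.62060628 253.56354501]
[103.4 229.4] [ 88 215  32  29 528] [ 0.4494 -0.0427  0.122 ]
[245.1 346.7] [    0   251   512   133 29450] [0.5968 0.0737 0.122 ]
[199.8 273.8] [189 269  23  10 169] [0.5049 0.0394 0.122 ]
[ 93.9 279.2] [ 85 277  18  10  73] [ 0.5005 -0.0649  0.122 ]
```

View pics/w1.png

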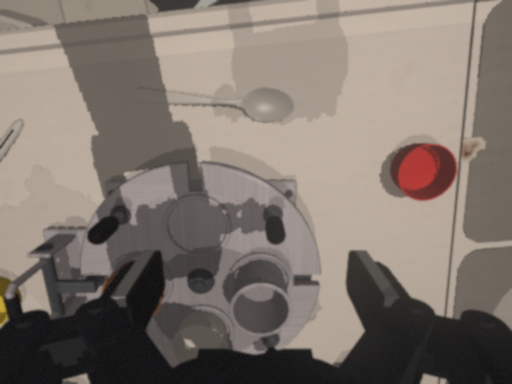

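The move was refused, probably because of missing fields. The picture is from the old pose and shows the disc, the mould at (262,300), posts at (103,229) and (275,222), and the latch at the left. I'll resend with every field filled in.

>>> send_rows([
  {"dx":-0.01,"dy":-0.125,"dz":0,"yaw":0,"claw":0},
  {"dx":-0.02,"dy":-0.25,"dz":0,"yaw":0,"claw":0},
  {"dx":-0.03,"dy":-0.375,"dz":0,"yaw":0,"claw":0},
  {"dx":-0.053,"dy":-0.5,"dz":0,"yaw":0,"claw":0},
  {"dx":-0.15,"dy":-0.5,"dz":0,"yaw":0,"claw":0},
  {"dx":-0.25,"dy":-0.495,"dz":0.02,"yaw":0,"claw":0},
  {"dx":-0.273,"dy":-0.494,"dz":0.021,"yaw":0,"claw":0},
  {"dx":-0.273,"dy":-0.494,"dz":0.021,"yaw":0,"claw":0},
])

```text
time: 2.52
tool_pos: [0.5313, -0.1577, 0.2404]
tool_rot: [-0.001, 0.049, 0.999, 0.0]
contact_force: [0.8, 0.1, 0.0]
gripper_width: 0.496
grasp_force: 0.0
```

Run:
```python
from h import *
s=manip.state();print(s["time"],s["tool_pos"],s["gripper_width"]);im=manip.grab_frame("wrist")[:,:,::-1].copy()
c=np.load("c.npy");print(wproj(st(c,[0,-.178,.122]),s),wproj(s["tool_pos"],s))
m=(im.max(2)<45).astype(np.uint8)
k,l,S,C=cv2.connectedComponentsWithStats(m)
for i in range(1,k):
    if S[i,4]>60: print(C[i].round(1),S[i],wplane(C[i],.122,s).round(4))
cv2.imwrite("pics/w2.png",im)
```

```text
2.525 [ 0.53134391 -0.15772055  0.24039086] 0.49572199225998254
[253.16722961 192.38186558] [253.62087518 253.56304866]
[251.7 341.3] [    0   242   512   142 30622] [ 0.6925 -0.176   0.122 ]
```

View pics/w2.png

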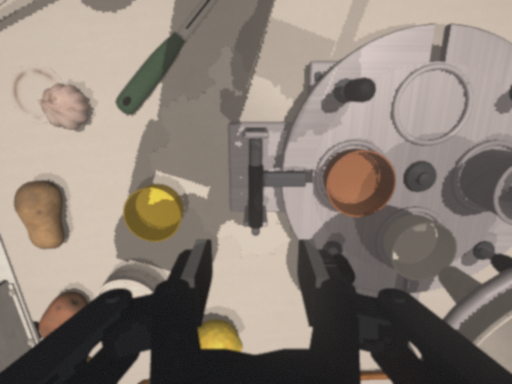

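The latch bar is seen at about (256,183), running vertically over rows 138–228, and the hub is at (420,177). Both agree with the fit to a few millimetres.

Run:
```python
from h import *
s=manip.state();c=np.load("c.npy")
b=wplane((256,183),.122,s);print("bar",b,"fit",st(c,[0,-.178,.122]),"hub",wplane((420,177),.065,s),c)
im=cv2.imread("pics/w2.png");r=im[130:235,240:275].max(2);ys,xs=np.where(r<50);print(xs.mean()+240,ys.min()+130,ys.max()+130,np.polyfit(ys,xs,1))
g=b.copy();g[2]=.107;print(tool(g).round(4))
```

```text
bar [ 0.52759383 -0.15578485  0.122     ] fit [ 0.53594623 -0.15880131  0.122     ] hub [0.55376094 0.01277976 0.065     ] [ 0.55393786  0.01828708 -0.1012495 ]
252.52941176470588 169 194 [-0.22984012 24.11605788]
[0.0068 0.0035 0.2677]
```

>>> send_rows([
  {"dx":0.003,"dy":0.002,"dz":0.08,"yaw":0,"claw":0},
  {"dx":0.003,"dy":0.002,"dz":0.16,"yaw":0,"claw":0},
  {"dx":0.003,"dy":0.002,"dz":0.22,"yaw":0,"claw":0},
  {"dx":0.003,"dy":0.002,"dz":0.265,"yaw":0,"claw":0},
  {"dx":0.003,"dy":0.002,"dz":0.265,"yaw":0,"claw":0},
  {"dx":0.003,"dy":0.002,"dz":0.265,"yaw":0,"claw":0.5},
  {"dx":0.003,"dy":0.002,"dz":0.265,"yaw":0,"claw":0.8},
  {"dx":0.003,"dy":0.002,"dz":0.265,"yaw":0,"claw":1},
  {"dx":0.003,"dy":0.002,"dz":0.265,"yaw":0,"claw":1},
  {"dx":0.003,"dy":0.002,"dz":0.265,"yaw":0,"claw":1},
])

```text
time: 3.82
tool_pos: [0.5306, -0.1582, 0.1106]
tool_rot: [0.001, 0.05, 0.999, -0.0]
contact_force: [-2.4, 1.3, 7.3]
gripper_width: 0.128
grasp_force: 58.8
```

>>> send_rows([
  {"dx":0,"dy":-0.012,"dz":0.0006,"yaw":0,"claw":1},
  {"dx":0,"dy":-0.024,"dz":0.0024,"yaw":0,"claw":1},
  {"dx":0,"dy":-0.036,"dz":0.005,"yaw":0,"claw":1},
  {"dx":0,"dy":-0.047,"dz":0.0095,"yaw":0,"claw":1},
  {"dx":0,"dy":-0.0575,"dz":0.015,"yaw":0,"claw":1},
  {"dx":0,"dy":-0.068,"dz":0.021,"yaw":0,"claw":1},
  {"dx":0,"dy":-0.077,"dz":0.028,"yaw":0,"claw":1},
  {"dx":0,"dy":-0.086,"dz":0.036,"yaw":0,"claw":1},
  {"dx":0,"dy":-0.094,"dz":0.045,"yaw":0,"claw":1},
  {"dx":0,"dy":-0.101,"dz":0.055,"yaw":0,"claw":1},
  {"dx":0,"dy":-0.101,"dz":0.055,"yaw":0,"claw":1},
])

```text
time: 5.2
tool_pos: [0.5255, -0.2078, 0.0805]
tool_rot: [0.001, 0.05, 0.999, 0.001]
contact_force: [4.0, 3.8, 0.6]
gripper_width: 0.126
grasp_force: 62.4
```

Still gripped, and the swing was compliant. Now release and lift straight up.

>>> send_rows([
  {"dx":0,"dy":0,"dz":0,"yaw":0,"claw":0.6},
  {"dx":0,"dy":0,"dz":0,"yaw":0,"claw":0.2},
  {"dx":0,"dy":0,"dz":0,"yaw":0,"claw":0.2},
  {"dx":0,"dy":0,"dz":-0.05,"yaw":0,"claw":0.2},
  {"dx":0,"dy":0,"dz":-0.15,"yaw":0,"claw":0.2},
  {"dx":0,"dy":0,"dz":-0.25,"yaw":0,"claw":0.2},
  {"dx":0,"dy":0,"dz":-0.32,"yaw":0,"claw":0},
  {"dx":0,"dy":0,"dz":-0.32,"yaw":0,"claw":0},
])

```text
time: 6.2
tool_pos: [0.5263, -0.2092, 0.2452]
tool_rot: [0.003, 0.05, 0.999, -0.002]
contact_force: [0.5, 0.3, -0.1]
gripper_width: 0.503
grasp_force: 0.0
```

Run:
```python
from h import *
s=manip.state();print(s["time"],s["tool_pos"],s["gripper_width"]);im=manip.grab_frame("wrist")[:,:,::-1].copy()
cv2.imwrite("pics/w3.png",im)
c=np.load("c.npy");print(wproj(st(c,[0,-.235,.081]),s))
q=st(c,[.125*np.cos(np.pi*1.25),.125*np.sin(np.pi*1.25),.1]);print("p3",q,wproj(q,s),tool(q))
```

```text
6.2 [ 0.52628694 -0.20921463  0.24517071] 0.5034670808116509
[248.69115984 177.34873545]
p3 [ 0.45706819 -0.0607146   0.1       ] [419.3635753   83.13987091] [0.16593487 0.2809745  0.28364522]
```

View pics/w3.png

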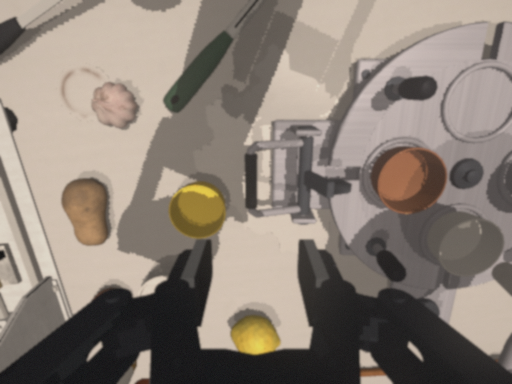

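The latch is open, with its bar lying outward at (251,180). Post 3's grip centre is at about (413,89).

Run:
```python
from h import *
s=manip.state();c=np.load("c.npy")
im=cv2.imread("pics/w3.png")[70:110,385:445];m=(im.max(2)<45).astype(np.uint8);k,l,S,C=cv2.connectedComponentsWithStats(m)
for i in range(1,k):
    if S[i,4]>80:
        u=C[i]+[385,70];q=wplane(u,.0965,s);print(u,S[i],q)
print("hub",wplane((467,173),.065,s))
print(tool([.457,-.062,.2]),tool([.457,-.062,.084]))
# arc: station polar 225->135 deg, as shifts in tool units relative to start
r=[]
for a in np.radians(np.linspace(225,135,21)):
    r.append(.125*np.array([np.cos(a),np.sin(a)]))
r=(np.array(r)-r[0]); print(np.round(r/.5,3).tolist())
```

```text
hub [0.54986437 0.0105229  0.065     ]
[0.16527424 0.27810305 0.08365036] [0.16589893 0.27845099 0.31564926]
[[0.0, 0.0], [-0.013, 0.014], [-0.025, 0.03], [-0.036, 0.046], [-0.046, 0.063], [-0.054, 0.081], [-0.061, 0.1], [-0.066, 0.118], [-0.07, 0.138], [-0.072, 0.157], [-0.073, 0.177], [-0.072, 0.196], [-0.07, 0.216], [-0.066, 0.235], [-0.061, 0.254], [-0.054, 0.272], [-0.046, 0.29], [-0.036, 0.307], [-0.025, 0.324], [-0.013, 0.339], [0.0, 0.354]]
```

>>> send_rows([
  {"dx":0.06,"dy":0.09,"dz":0.03,"yaw":0,"claw":-0.3},
  {"dx":0.12,"dy":0.19,"dz":0.06,"yaw":0,"claw":-0.3},
  {"dx":0.165,"dy":0.278,"dz":0.084,"yaw":0,"claw":-0.3},
  {"dx":0.165,"dy":0.278,"dz":0.084,"yaw":0,"claw":-0.3},
  {"dx":0.165,"dy":0.278,"dz":0.084,"yaw":0,"claw":-0.3},
])

```text
time: 6.88
tool_pos: [0.456, -0.0615, 0.1975]
tool_rot: [-0.001, 0.05, 0.999, -0.0]
contact_force: [0.0, 0.3, 0.1]
gripper_width: 0.655
grasp_force: 0.0
```

Run:
```python
from h import *
s=manip.state();print(s["time"],s["tool_pos"],s["gripper_width"]);im=manip.grab_frame("wrist")[:,:,::-1].copy()
cv2.imwrite("pics/w4.png",im)
q=[.457,-.062,.1];print("p3",wproj(q,s),tool([.457,-.062,.084]))
m=(im.max(2)<45).astype(np.uint8);k,l,S,C=cv2.connectedComponentsWithStats(m)
for i in range(1,k):
    if S[i,4]>80: print(C[i],S[i],wplane(C[i],.1,s))
```

```text
6.875 [ 0.45598293 -0.06154282  0.19754777] 0.6549032059281203
p3 [253.47392282 195.80522147] [-1.33776914e-03  2.14822947e-04  2.28300808e-01]
[250.09469212 339.73791746] [    0   242   512   142 32009] [ 0.59616115 -0.07931753  0.1       ]
```

View pics/w4.png

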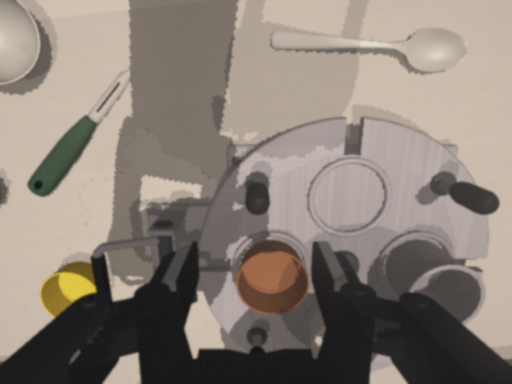

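Post 3's grip is centred at (258,196), about 3.5 mm to the +y side of the prediction. I'll descend and grip.

>>> send_rows([
  {"dx":0,"dy":0.007,"dz":0.08,"yaw":0,"claw":-0.3},
  {"dx":0,"dy":0.007,"dz":0.16,"yaw":0,"claw":-0.3},
  {"dx":0,"dy":0.007,"dz":0.226,"yaw":0,"claw":-0.3},
  {"dx":0,"dy":0.007,"dz":0.226,"yaw":0,"claw":-0.3},
  {"dx":0,"dy":0.007,"dz":0.226,"yaw":0,"claw":0.1},
  {"dx":0,"dy":0.007,"dz":0.226,"yaw":0,"claw":0.4},
  {"dx":0,"dy":0.007,"dz":0.226,"yaw":0,"claw":0.6},
  {"dx":0,"dy":0.007,"dz":0.226,"yaw":0,"claw":1},
  {"dx":0,"dy":0.007,"dz":0.226,"yaw":0,"claw":1},
])

```text
time: 8.05
tool_pos: [0.4582, -0.0597, 0.0881]
tool_rot: [0.002, 0.05, 0.999, -0.002]
contact_force: [-1.5, -5.4, 3.9]
gripper_width: 0.205
grasp_force: 58.5
```

>>> send_rows([
  {"dx":0.006,"dy":0.007,"dz":0,"yaw":0,"claw":1},
  {"dx":0.013,"dy":0.014,"dz":0,"yaw":0,"claw":1},
  {"dx":0.025,"dy":0.03,"dz":0,"yaw":0,"claw":1},
  {"dx":0.036,"dy":0.046,"dz":0,"yaw":0,"claw":1},
  {"dx":0.046,"dy":0.063,"dz":0,"yaw":0,"claw":1},
  {"dx":0.054,"dy":0.081,"dz":0,"yaw":0,"claw":1},
  {"dx":0.061,"dy":0.1,"dz":0,"yaw":0,"claw":1},
  {"dx":0.066,"dy":0.118,"dz":0,"yaw":0,"claw":1},
  {"dx":0.07,"dy":0.138,"dz":0,"yaw":0,"claw":1},
  {"dx":0.072,"dy":0.157,"dz":0,"yaw":0,"claw":1},
  {"dx":0.073,"dy":0.177,"dz":0,"yaw":0,"claw":1},
  {"dx":0.072,"dy":0.196,"dz":0,"yaw":0,"claw":1},
  {"dx":0.07,"dy":0.216,"dz":0,"yaw":0,"claw":1},
])

```text
time: 9.68
tool_pos: [0.4338, 0.0521, 0.0878]
tool_rot: [0.001, 0.051, 0.999, -0.001]
contact_force: [0.1, -6.0, 3.9]
gripper_width: 0.208
grasp_force: 61.7
```

>>> send_rows([
  {"dx":-0.004,"dy":0.019,"dz":0,"yaw":0,"claw":1},
  {"dx":-0.009,"dy":0.038,"dz":0,"yaw":0,"claw":1},
  {"dx":-0.016,"dy":0.056,"dz":0,"yaw":0,"claw":1},
  {"dx":-0.024,"dy":0.074,"dz":0,"yaw":0,"claw":1},
  {"dx":-0.034,"dy":0.091,"dz":0,"yaw":0,"claw":1},
  {"dx":-0.045,"dy":0.108,"dz":0,"yaw":0,"claw":1},
  {"dx":-0.057,"dy":0.123,"dz":0,"yaw":0,"claw":1},
  {"dx":-0.064,"dy":0.131,"dz":0,"yaw":0,"claw":1},
  {"dx":-0.07,"dy":0.138,"dz":0,"yaw":0,"claw":1},
  {"dx":-0.07,"dy":0.138,"dz":0,"yaw":0,"claw":1},
  {"dx":-0.07,"dy":0.138,"dz":0,"yaw":0,"claw":1},
])

```text
time: 11.05
tool_pos: [0.4753, 0.117, 0.0877]
tool_rot: [0.001, 0.05, 0.999, -0.001]
contact_force: [-3.9, -6.1, 9.9]
gripper_width: 0.206
grasp_force: 61.0
```

At the target within about 2 mm. Release slowly so the detent centres the disc, then lift and look.

>>> send_rows([
  {"dx":-0.07,"dy":0.0,"dz":0,"yaw":0,"claw":0.6},
])

```text
time: 11.18
tool_pos: [0.4989, 0.13, 0.0871]
tool_rot: [-0.015, 0.052, 0.998, 0.019]
contact_force: [-45.7, 87.0, 36.8]
gripper_width: 0.207
grasp_force: 73.8
```

That row wrongly carried a dx of -0.07, which was my slip. I'm undoing it gently with the grip kept.

>>> send_rows([
  {"dx":0.025,"dy":0.0,"dz":0,"yaw":0,"claw":1},
  {"dx":0.045,"dy":0.0,"dz":0,"yaw":0,"claw":1},
  {"dx":0.06,"dy":0.0,"dz":0,"yaw":0,"claw":1},
  {"dx":0.07,"dy":0.0,"dz":0,"yaw":0,"claw":1},
  {"dx":0.07,"dy":0.0,"dz":0,"yaw":0,"claw":1},
])

```text
time: 11.8
tool_pos: [0.4768, 0.1163, 0.0873]
tool_rot: [0.003, 0.049, 0.999, -0.002]
contact_force: [4.6, -7.6, 2.7]
gripper_width: 0.207
grasp_force: 61.8
```

Run:
```python
from h import *
s=manip.state();print({k:np.round(v,4).tolist() for k,v in s.items()})
a=manip.grab_frame("scene")[90:265,165:300,::-1];b=manip.grab_frame("top")[120:275,190:330,::-1]
C=np.zeros((519,800,3),np.uint8);C[:443,:400]=cv2.resize(b,(400,443),interpolation=2);C[:,400:]=cv2.resize(a,(400,519),interpolation=2);cv2.imwrite("pics/c2.png",C)
```

```text
{'time': 11.8, 'joint_pos': [0.0904, -0.1399, 2.0504, -0.0053, 1.2251, -1.3807], 'joint_vel': [-0.0055, 0.0063, -0.0033, 0.0056, 0.0074, -0.0023], 'joint_efforts': [3.856, -25.9208, -29.7402, 1.9314, 1.0768, 0.5735], 'tool_pos': [0.4768, 0.1163, 0.0873], 'tool_rot': [0.0033, 0.049, 0.9988, -0.002], 'contact_force': [4.563, -7.5767, 2.6976], 'ft_torque': [-0.9706, -0.7093, 0.5639], 'grasp_force': 61.7983, 'gripper_width': 0.2066}
```

View pics/c2.png

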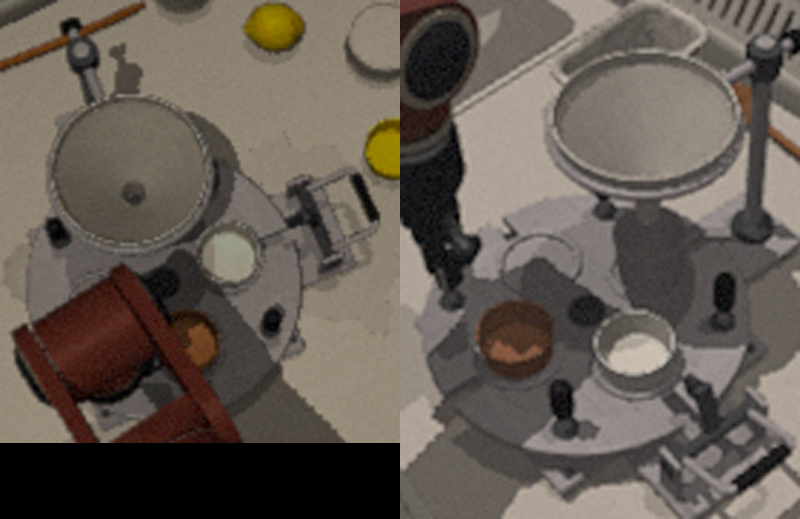

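The white ramekin is now at the right nest (232,250) and the terracotta one at the near nest. Both are upright and the latch is still open. The mould sits in shadow under the funnel. Next: release and lift.

>>> send_rows([
  {"dx":0,"dy":0,"dz":0,"yaw":0,"claw":0.5},
  {"dx":0,"dy":0,"dz":0,"yaw":0,"claw":0},
  {"dx":0,"dy":0,"dz":0,"yaw":0,"claw":-0.2},
  {"dx":0,"dy":0,"dz":-0.06,"yaw":0,"claw":-0.2},
  {"dx":0,"dy":0,"dz":-0.16,"yaw":0,"claw":-0.2},
  {"dx":0.03,"dy":0,"dz":-0.26,"yaw":0,"claw":-0.2},
  {"dx":0.1,"dy":0,"dz":-0.32,"yaw":0,"claw":-0.2},
  {"dx":0.1,"dy":-0.1,"dz":-0.32,"yaw":0,"claw":-0.2},
  {"dx":0.1,"dy":-0.2,"dz":-0.32,"yaw":0,"claw":-0.2},
  {"dx":0.1,"dy":-0.3,"dz":-0.32,"yaw":0,"claw":0},
  {"dx":0.08,"dy":-0.4,"dz":-0.32,"yaw":0,"claw":0},
  {"dx":0.05,"dy":-0.5,"dz":-0.32,"yaw":0,"claw":0},
  {"dx":0,"dy":-0.6,"dz":-0.32,"yaw":0,"claw":0},
  {"dx":-0.06,"dy":-0.66,"dz":-0.32,"yaw":0,"claw":0},
  {"dx":-0.12,"dy":-0.66,"dz":-0.32,"yaw":0,"claw":0},
  {"dx":-0.12,"dy":-0.66,"dz":-0.32,"yaw":0,"claw":0},
])

```text
time: 13.9
tool_pos: [0.5019, -0.2163, 0.2447]
tool_rot: [-0.001, 0.05, 0.999, 0.001]
contact_force: [-0.4, 0.7, 0.9]
gripper_width: 0.498
grasp_force: 0.0
```

Run:
```python
from h import *
s=manip.state();print(s["time"],s["tool_pos"],s["tool_rot"])
w=manip.grab_frame("wrist")[:,:,::-1];cv2.imwrite("pics/w5.png",w)
sc=manip.grab_frame("scene")[:,:,::-1].copy();cv2.imwrite("pics/s5.png",sc);b=manip.grab_frame("top")[:,:,::-1].copy();cv2.imwrite("pics/t5.png",b)
for n,(x0,x1,y0,y1),im in (("top",(190,330,190,275),b),("scene",(165,300,150,265),sc)):
    m=(im.max(2)<45).astype(np.uint8); mm=np.zeros_like(m); mm[y0:y1,x0:x1]=m[y0:y1,x0:x1]
    k,l,S,c=cv2.connectedComponentsWithStats(mm)
    for i in range(1,k):
        if 40<S[i,4]<130: print(n,c[i].round(1),S[i,4])
C=np.zeros((519,800,3),np.uint8);C[:384,:400]=cv2.resize(w,(400,384));C[:,400:]=cv2.resize(sc[90:265,165:300],(400,519),interpolation=2)
C=np.minimum(255,C.astype(int)*3//2).astype(np.uint8);cv2.imwrite("pics/c5.png",C)
c=np.load("c.npy");print(wproj(st(c,[0,-.235,.081]),s))
```

```text
13.9 [ 0.50185538 -0.21626437  0.24471838] [-8.92623954e-04  4.99507618e-02  9.98750952e-01  8.12849366e-04]
top [209.7 201. ] 50
top [247.2 218.5] 73
top [284.7 232.1] 44
top [230.1 254.1] 43
scene [179.7 181.4] 66
scene [219.3 224.6] 71
scene [286.8 247.1] 86
[257.28535826 201.26419155]
```

View pics/c5.png

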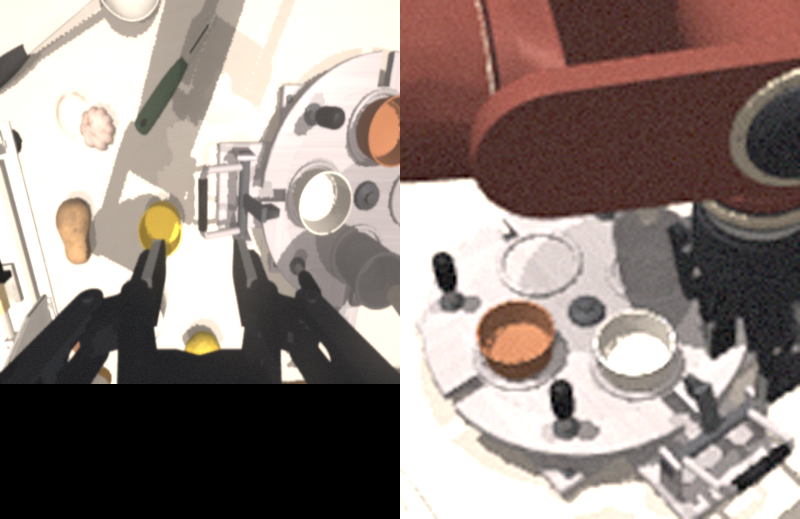

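The posts are at the same pixels as before the turn, to within 0.3 px (the two in the scene view within 1.4 px), so the carousel is centred in its detent. All the dishes are upright. The open latch bar is at wrist pixel (260,205), so I'll go down and grip it.

>>> send_rows([
  {"dx":-0.03,"dy":0.01,"dz":0.04,"yaw":0,"claw":0.2},
  {"dx":-0.055,"dy":0.01,"dz":0.12,"yaw":0,"claw":0.2},
  {"dx":-0.055,"dy":0.01,"dz":0.2,"yaw":0,"claw":0.2},
  {"dx":-0.055,"dy":0.01,"dz":0.27,"yaw":0,"claw":0.2},
  {"dx":-0.055,"dy":0.01,"dz":0.32,"yaw":0,"claw":0.2},
  {"dx":-0.055,"dy":0.01,"dz":0.348,"yaw":0,"claw":0.2},
  {"dx":-0.055,"dy":0.01,"dz":0.348,"yaw":0,"claw":0.2},
  {"dx":-0.055,"dy":0.01,"dz":0.348,"yaw":0,"claw":0.5},
  {"dx":-0.055,"dy":0.01,"dz":0.348,"yaw":0,"claw":0.8},
  {"dx":-0.055,"dy":0.01,"dz":0.348,"yaw":0,"claw":1},
  {"dx":-0.055,"dy":0.01,"dz":0.348,"yaw":0,"claw":1},
])

```text
time: 15.42
tool_pos: [0.5301, -0.2142, 0.0737]
tool_rot: [0.001, 0.05, 0.999, -0.0]
contact_force: [-1.6, 3.0, 6.7]
gripper_width: 0.12
grasp_force: 58.9
```

>>> send_rows([
  {"dx":0,"dy":0.003,"dz":-0.008,"yaw":0,"claw":1},
  {"dx":0,"dy":0.007,"dz":-0.017,"yaw":0,"claw":1},
  {"dx":0,"dy":0.016,"dz":-0.032,"yaw":0,"claw":1},
  {"dx":0,"dy":0.028,"dz":-0.046,"yaw":0,"claw":1},
  {"dx":0,"dy":0.041,"dz":-0.058,"yaw":0,"claw":1},
  {"dx":0,"dy":0.056,"dz":-0.068,"yaw":0,"claw":1},
  {"dx":0,"dy":0.073,"dz":-0.075,"yaw":0,"claw":1},
  {"dx":0,"dy":0.09,"dz":-0.08,"yaw":0,"claw":1},
  {"dx":0,"dy":0.102,"dz":-0.082,"yaw":0,"claw":1},
  {"dx":0,"dy":0.11,"dz":-0.082,"yaw":0,"claw":1},
  {"dx":0,"dy":0.114,"dz":-0.082,"yaw":0,"claw":1},
  {"dx":0,"dy":0.114,"dz":-0.082,"yaw":0,"claw":1},
  {"dx":0,"dy":0.114,"dz":-0.082,"yaw":0,"claw":1},
])

```text
time: 17.05
tool_pos: [0.5362, -0.1583, 0.1158]
tool_rot: [0.002, 0.05, 0.999, -0.001]
contact_force: [-1.1, -1.2, 6.4]
gripper_width: 0.116
grasp_force: 75.1
```

The bar is back at its closed position (y = -0.158). Release, lift clear and move aside to check.

>>> send_rows([
  {"dx":0,"dy":0,"dz":0,"yaw":0,"claw":0.6},
  {"dx":0,"dy":0,"dz":0,"yaw":0,"claw":0.2},
  {"dx":0,"dy":0,"dz":0,"yaw":0,"claw":0.1},
  {"dx":0,"dy":0,"dz":-0.05,"yaw":0,"claw":0.1},
  {"dx":0,"dy":0,"dz":-0.15,"yaw":0,"claw":0.1},
  {"dx":0,"dy":0,"dz":-0.25,"yaw":0,"claw":0.1},
  {"dx":0.1,"dy":-0.05,"dz":-0.28,"yaw":0,"claw":0.1},
  {"dx":0.15,"dy":-0.15,"dz":-0.28,"yaw":0,"claw":0.1},
  {"dx":0.17,"dy":-0.25,"dz":-0.28,"yaw":0,"claw":0.1},
  {"dx":0.17,"dy":-0.3,"dz":-0.28,"yaw":0,"claw":0.1},
  {"dx":0.17,"dy":-0.3,"dz":-0.28,"yaw":0,"claw":0.1},
])

```text
time: 18.42
tool_pos: [0.4345, -0.2992, 0.2523]
tool_rot: [-0.0, 0.052, 0.999, 0.0]
contact_force: [0.1, 0.3, -0.1]
gripper_width: 0.453
grasp_force: 0.0
```

Run:
```python
from h import *
s=manip.state();print(s["time"],s["tool_pos"],s["contact_force"])
sc=manip.grab_frame("scene")[:,:,::-1].copy();b=manip.grab_frame("top")[:,:,::-1].copy()
for n,(x0,x1,y0,y1),im in (("top",(190,330,120,275),b),("scene",(165,300,90,265),sc)):
    m=(im.max(2)<45).astype(np.uint8); mm=np.zeros_like(m); mm[y0:y1,x0:x1]=m[y0:y1,x0:x1]
    k,l,S,c=cv2.connectedComponentsWithStats(mm)
    for i in range(1,k):
        if S[i,4]>40: print(n,c[i].round(1),S[i,4])
C=np.zeros((519,800,3),np.uint8);C[:443,:400]=cv2.resize(b[120:275,190:330],(400,443),interpolation=2);C[:,400:]=cv2.resize(sc[90:265,165:300],(400,519),interpolation=2)
cv2.imwrite("pics/c6.png",np.minimum(255,C.astype(int)*3//2).astype(np.uint8))
```

```text
18.425 [ 0.43448195 -0.29919641  0.25230598] [ 0.09265939  0.30035778 -0.05053954]
top [300.3 193.8] 138
top [209.8 201.1] 52
top [247.1 218.5] 74
top [284.7 232.2] 46
top [230.1 254.3] 46
scene [293.2 194.1] 296
scene [283.5 233.9] 1036
scene [219.3 224.6] 71
```

View pics/c6.png

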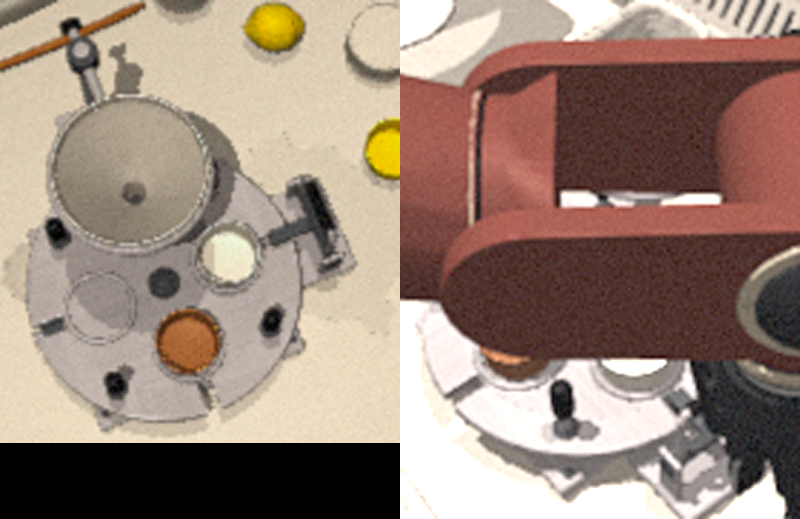

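The top view shows the latch bar at (300.3,193.8), against (299.8,194.4) when it was first closed. The posts are unchanged from the detent position and the ramekins are in their nests. Handing in.

```bash
python3 -c "
from plant import manip
print(manip.job_done())"
```

```text
the job is handed in; nothing more can be done
None
```

I handed the job in at 18.4 s: the carousel is turned -90° into its detent with the mould in the funnel nest and the latch is closed, but a mistyped move just before release jerked the held post (87 N sideways at the wrist), and my last clear look at the mould was before I closed the latch.

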